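# Open the brush-top paste jar and hold its brush over it

### The job

Get the paste jar ready for use: pick up the closed jar, keep it upright and lower it (no dropping) all the way down into the square well of the wooden desk caddy, so that it cannot turn; then unscrew its tight red cap anticlockwise until the threads let go and raise it straight up just clear of the jar. Finish while still holding the cap upright and centred, its lower edge one to two centimetres above the rim, touching nothing, with its brush still hanging in the jar's mouth and the jar fully down in the well. The cap must not come off before the jar stands in the well, the brush must never come out of the jar, and the memory stick, glue stick and scissors are to be left where they are.

Things in the scene. Friction and masses are not known exactly. Their poses are not given: they have to be found in the camera images.
- paste_jar: Loose square jar of amber glass, blank paper labels on two opposite faces, 0.2 to 0.42 kg, upright at any yaw. Origin: centre of its underside, z up, x and y square to its side faces. Body 58 mm square (corners rounded, foot tapered to 50 mm) and 56 mm high, sloping shoulder to 62 mm, then a round neck 40 mm across up to the rim at 90 mm; inner floor at 5 mm.
- brush_cap: Round ribbed red screw cap, 54 mm in diameter, 26 mm high, 70 g, a brush fixed under it. Origin: centre of its skirt's lower edge, z up; screwed on, 70 mm above the jar's underside (8 mm of bare neck below). Tight (about 0.3 N m); it can carry the closed jar. Anticlockwise from above it rises 2 mm in 55 degrees; then the lugs let go and a springy pad lifts it 2 to 3 mm.
- cap_top (a point): Centre of the cap's top face, 26 mm above the cap's origin. The cap lifts straight off when turned 58 to 100 degrees from its start relative to the jar; beyond that, and clockwise from the start, the lugs meet a stop.
- brush_tip (a point): Lower end of the brush (round, 10 mm thick) on the cap's axis, 48 mm below the cap's origin; it reaches the rim's height when the cap is 68 mm above its screwed-on height.
- jar_rim (a point): Centre of the jar's mouth at the rim, 90 mm above the jar's underside; bore 34 mm. Three right-hand thread segments stand out round the neck below it. The cap's skirt is clear of the rim 20 mm above its screwed-on height.
- caddy: Dark wooden desk caddy, fixed: an 86 mm square block, 40 mm high, with a square well in its top; on its -y side an open tray (86 x 104 mm, 22 mm high) with two black clips. Origin: on the desk under the well's centre; x, y square to the well. Well 62 mm square (2 mm of play round the jar), mouth bevelled 5 mm outwards; the jar fits in any quarter turn.
- well_floor (a point): Centre of the well's cork floor, 8 mm above the desk; the jar's underside rests here when fully down. In the well the jar can still twist about 5 degrees either way.
- glue_stick: Bystander: upright glue stick with blue cap, 24 mm in diameter, 92 mm high, loose; origin under its centre.
- usb_stick: Bystander: small black memory stick lying flat, 18 x 48 x 8 mm, loose; origin under its centre, its length along y.
- scissors: Bystander: scissors with blue handles lying flat, 199 mm long, 87 mm wide, 9 mm high, loose; origin under their centre.
There are look-alikes about, which are no part of the job. Several things have the shape of the brush_cap; the one meant has the colours described above.

How it is judged (in metres and radians):
On the way, in this order (a step that is already met when the one before it is completed fails the run):
1. the jar, its cap still screwed on, stands fully down in the caddy's well (horizontal distance between paste_jar and well_floor below 0.006 m and z of paste_jar in the frame of caddy below 0.0115 m and angle between paste_jar's own z axis and vertical below 0.07 rad and z of brush_cap in the frame of paste_jar below 0.0745 m and linear speed of paste_jar below 0.05 m/s), for 0.2 s.
2. the cap's threads have let go while the jar stands in the well (horizontal distance between paste_jar and well_floor below 0.006 m and z of paste_jar in the frame of caddy below 0.0115 m and angle between paste_jar's own z axis and vertical below 0.07 rad and z of brush_cap in the frame of paste_jar above 0.078 m), for 0.1 s.
At the end, for the whole second after the job is handed in: Cap held in the fingers, at rest, upright within 0.15 rad, its lower edge 2 to 33 mm above the rim, within 8 mm of the jar's axis, not touching the jar, brush in the mouth; jar upright (0.07 rad), within 6 mm of the well's centre and 3.5 mm of its floor (horizontal distance between paste_jar and well_floor below 0.006 m and z of paste_jar in the frame of caddy below 0.0115 m and angle between paste_jar's own z axis and vertical below 0.07 rad and z of brush_cap in the frame of paste_jar between 0.092 and 0.123 m and horizontal distance between brush_cap and jar_rim below 0.008 m and angle between brush_cap's own z axis and vertical below 0.15 rad and contact force between the fingers and brush_cap above 1 N and contact force between brush_cap and paste_jar below 0.3 N and contact force between brush_cap and caddy below 0.3 N and linear speed of each of brush_cap, paste_jar below 0.03 m/s); the arm keeps its last pose, push and grip.
It fails at once if the cap comes off the jar while the jar is not down in the well (z of brush_cap in the frame of paste_jar above 0.078 m and (horizontal distance between paste_jar and well_floor above 0.012 m or z of paste_jar in the frame of caddy above 0.018 m)).
It fails at once if the brush comes out of the jar (z of brush_tip in the frame of paste_jar above 0.089 m).
It fails at once if the jar is dropped (linear speed of paste_jar above 0.4 m/s and contact force between the fingers and brush_cap below 0.1 N and contact force between the fingers and paste_jar below 0.1 N).
It fails at once if the jar is tipped over (angle between paste_jar's own z axis and vertical above 0.6 rad).
It fails at once if the memory stick, glue stick or scissors are moved more than 2 cm (distance of any of usb_stick, glue_stick, scissors from where it was at the start of the episode above 0.02 m).
It also fails if it takes over 54 s, if anything falls off the work surface, if the arm or the gripper's body presses on something with over 40 N, if the wrist force passes 120 N, or if a joint passes its speed limit or range.

### The arm

A 7-joint arm with a two-finger parallel gripper is mounted at the origin on the work surface; the furniture and walls round the work are solid. World frame = base frame: x ahead of the robot, y to its left, z up, the work surface at z = 0. Lengths are in mm, angles in rad, forces in N, time in s.
With the tool pointing down it reaches from about 400 to 875 mm from the base axis. Payload 6.5 kg.
Tool frame: the origin (TCP) lies at the very end of the fingers, on their centre line; the grasp point (between the pads) lies behind it (manip.grip_point_offset is the x of the grasp point in the tool frame, in mm); x points along the fingers, y is the direction in which the jaws open and shut, and the axes are right-handed (so a half turn about x gives the same grasp; the last joint's range is limited). The gripper opens to 88 mm and grips with 3 to 60 N. Pads are 18 mm wide; open, the fingers measure 123 mm over their backs; the gripper's body (75 mm by 187 mm) begins 45 mm behind the grasp point.
Start: joints at [1.159, 0.536, -0.004, 1.538, 0.003, 1.067, -0.071], TCP at [220.313, -611.517, 238.716] pointing down, gripper open.
Joint ranges: [-2.7, 2.7], [-0.37, 2.16], [-1.27, 1.26], [0.24, 2.4], [-1.31, 4.45], [0.19, 1.91], [-2.76, 2.76]. Speed limits (rad/s): [2.39, 2.39, 3.14, 3.14, 3.14, 3.14, 3.14].

### API

Orientations are given as a rotation vector (axis times angle).
In Python, from rig import manip gives the robot as it stands.
- The arm moves only by the tool move_arm, never from a script. Its argument "commands" is a list that holds one entry, the list of rows, each a list of 7 numbers: the turn, a rotation vector about the tool's x, y, z in degrees, then the shift along the tool's x, y, z in mm, then the closure, from 0 (fully open) to 1 (shut). In form: [[[wx, wy, wz, x, y, z, claw], ...]]. A call has 1 to 5 rows; each row shifts and turns the pose as measured when the row begins, along the tool's axes as they then stand; what a row does not reach is not made up. A row lasts 1/12 s, in which the tool goes at most 41.7 mm and 7.16 degrees, less where a joint would pass 70% of its speed; a pose out of reach is approached as far as the arm can. A call with a gripper value outside its range is refused whole. The fingers move at their own pace and stop on an object; the grip force is fixed at half the most. Time passes only in rows, so rows that do not move let the fingers close. It gives the time, the measured TCP pose, the force and the opening at its end, in the units of the state.
- manip.state(): the state, without advancing time (a new reading comes with each control period).
- manip.snapshot(name): name is "scene" or "top" or "wrist"; returns the picture (384x512x3 uint8, blue, green, red); there is no depth.
- manip.camera_info(name): a dict with "fx", "fy", "cx", "cy" (pixels), "R" (3x3) and "t" (3): a world point X has camera coordinates R X + t; the wrist camera has in their place "T_tool_cam" (4x4, takes a point from camera to tool coordinates, whose origin is the TCP and whose axes are the tool frame's). Camera axes: x right, y down, z forward; pixel columns grow to the right and rows downward; lengths in mm; the calibration is good to about 2 mm. The wrist camera is an equidistant fisheye: a pixel r from the principal point sees the ray r / f radians off the axis. A picture is of the moment at which its call begins: read the wrist's pose just before it. camera_info takes no time and is no camera call.
- manip.sign_off(): hands the job in, once; it reports no verdict.
The state is a dict: "clock": time; "joints": joint angles; "dq": joint speeds; "joint_torque": joint torques, N m; "position": TCP position; "orientation": TCP orientation; "ft_force": force on the tool from outside, world axes, zero at the start; "ft_torque": the same for the moment, N m; "opening": finger opening in mm.
Only numpy, scipy, OpenCV 4.12 (cv2) and the standard library are available. Lean on these libraries where they do the work, as an engineer would, in place of code of your own. Each camera call takes 0.05 s, during which the arm holds its last target.

## Working session

There is one attempt and no reset: what is moved stays moved. The work goes in short steps, Python scripts to look and compute and a tool call to move; the robot and the scene stay as the last step left them, time stands still between calls to the robot, and variables do not carry over. Pictures are saved under pics/ and viewed, and the job is handed in when it is done.

Besides the shell and the picture viewer there is one more tool, called after ">>>" as name([rows], argument=value, ...), one row to a line, values as JSON. move_arm: Moves the arm, as the interface text tells. Its arguments: {"type":"object","properties":{"commands":{"type":"array","items":{"type":"array","items":{"type":"array","items":{"type":"number"}}}}},"required":["commands"]}

```bash
ls; mkdir -p pics; python3 - <<'E'
from rig import manip
import cv2
print(manip.state()); print(manip.grip_point_offset)
for n in ["scene","top","wrist"]:
    print(n,manip.camera_info(n)); cv2.imwrite(f"pics/{n}0.png",manip.snapshot(n))
E
```

```text
pics
{'clock': 0.0, 'joints': array([ 1.15878777,  0.53719217, -0.00445348,  1.53884099,  0.00262671,
        1.06731785, -0.07120943]), 'dq': array([ 3.69919181e-05,  2.33314750e-04, -9.48014488e-04,  8.72540647e-04,
       -8.03436365e-04, -2.80875371e-04, -5.52928168e-04]), 'joint_torque': array([-1.29453867e-03, -5.70974958e+01,  9.90313925e-01, -2.51601130e+01,
       -5.63284534e-02,  1.78432051e-02,  1.54980435e-04]), 'position': array([ 220.10038588, -610.95091543,  237.83463307]), 'orientation': array([ 2.03371069,  0.35710699, -2.03462479]), 'ft_force': array([ 0.03918552, -0.62761128,  0.61368949]), 'ft_torque': array([-0.01467492, -0.03990059,  0.04724437]), 'opening': 87.8107303124597}
-18.700000000000003
scene {'fx': 405.6887689505668, 'fy': 405.6887689505668, 'cx': 258.8875747106188, 'cy': 187.3816923448045, 'R': array([[-0.61672098, -0.78716456,  0.00521443],
       [-0.44324262,  0.34177846, -0.8286878 ],
       [ 0.65053149, -0.51338041, -0.55968682]]), 't': array([311.23417463, 337.59220266, 500.10447367])}
top {'fx': 381.8779986739055, 'fy': 381.8779986739055, 'cx': 256.58916770225443, 'cy': 189.9653222657704, 'R': array([[-0.01228194, -0.99991527, -0.00431447],
       [-0.99254711,  0.01271438, -0.12119644],
       [ 0.12124103,  0.00279378, -0.99261917]]), 't': array([-38.68795751, 549.57888026, 985.56655974])}
wrist {'fx': 297.3186396354542, 'fy': 297.3186396354542, 'cx': 254.50728833491428, 'cy': 195.68325783838495, 'T_tool_cam': array([[ 5.87566079e-04, -3.07054395e-01,  9.51691785e-01,
        -1.45658058e+02],
       [ 9.99999749e-01,  5.56064540e-04, -4.37981999e-04,
         9.89255204e-01],
       [-3.94717757e-04,  9.51691804e-01,  3.07054644e-01,
        -8.08020470e+01],
       [ 0.00000000e+00,  0.00000000e+00,  0.00000000e+00,
         1.00000000e+00]])}
```

View pics/scene0.png

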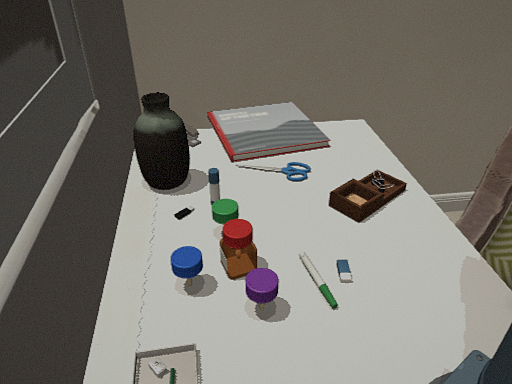

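View pics/top0.png

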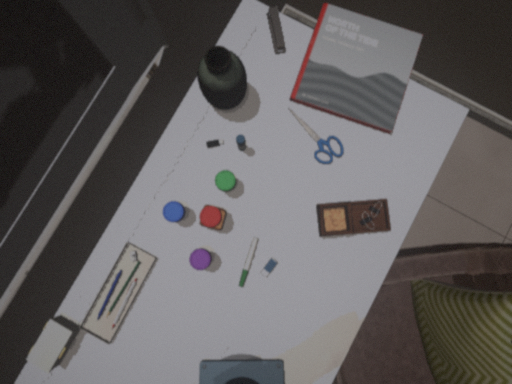

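View pics/wrist0.png

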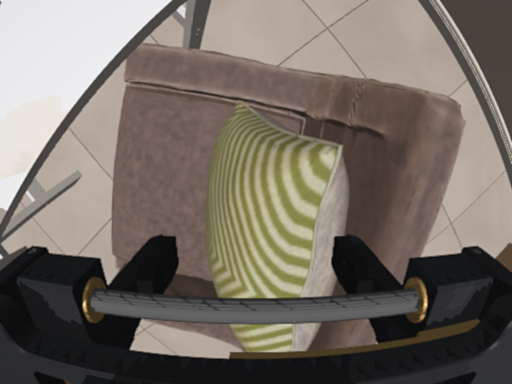

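The candidates are the same shape: red cap at top (211,217) / scene (237,233), green (226,181), blue (174,212) and purple (201,259). Only the red one sits on an amber square jar. Well at top (334,219), tray to its right. I'll check both in close crops.

```bash
cat > h.py <<'E'
from rig import manip
import numpy as np, cv2
from scipy.spatial.transform import Rotation as Ro
def ray(n,u,v):
    c=manip.camera_info(n)
    d=np.array([(u-c['cx'])/c['fx'],(v-c['cy'])/c['fy'],1]); R=np.array(c['R']); 
    return -R.T@c['t'], R.T@d
def atz(n,u,v,z):
    o,d=ray(n,u,v); return o+d*(z-o[2])/d[2]
def proj(n,X):
    c=manip.camera_info(n); p=c['R']@np.array(X,float)+c['t']
    return np.array([c['fx']*p[0]/p[2]+c['cx'],c['fy']*p[1]/p[2]+c['cy']])
def wpose():
    s=manip.state(); return Ro.from_rotvec(s['orientation']).as_matrix(), np.array(s['position'])
def wproj(X,R,p):
    c=manip.camera_info('wrist'); T=c['T_tool_cam']
    q=R.T@(np.array(X,float)-p); q=T[:3,:3].T@(q-T[:3,3])
    th=np.arctan2(np.hypot(q[0],q[1]),q[2]); ph=np.arctan2(q[1],q[0])
    return np.array([c['cx']+c['fx']*th*np.cos(ph),c['cy']+c['fy']*th*np.sin(ph)])
def watz(u,v,z,R,p):
    c=manip.camera_info('wrist'); T=c['T_tool_cam']
    a=(u-c['cx'])/c['fx'];b=(v-c['cy'])/c['fy'];th=np.hypot(a,b)
    d=np.array([np.sin(th)*a/th,np.sin(th)*b/th,np.cos(th)])
    d=R@T[:3,:3]@d; o=R@T[:3,3]+p
    return o+d*(z-o[2])/d[2]
E
python3 - <<'E'
import cv2,numpy as np
t=cv2.imread('pics/top0.png');s=cv2.imread('pics/scene0.png')
a=cv2.resize(t[180:260,160:250],None,fx=8,fy=7.5*8/7.5,interpolation=3)[:600]
b=cv2.resize(t[190:245,305:400],None,fx=8,fy=8,interpolation=3)
cv2.imwrite('pics/c1.png',t[180:255,160:260].repeat(8,0).repeat(8,1))
cv2.imwrite('pics/c2.png',b)
cv2.imwrite('pics/c3.png',cv2.resize(s[205:285,190:290],None,fx=7,fy=7,interpolation=3))
cv2.imwrite('pics/c4.png',cv2.resize(s[165:225,320:415],None,fx=8,fy=8,interpolation=3))
E
```

```text
(no output)
```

View pics/c1.png

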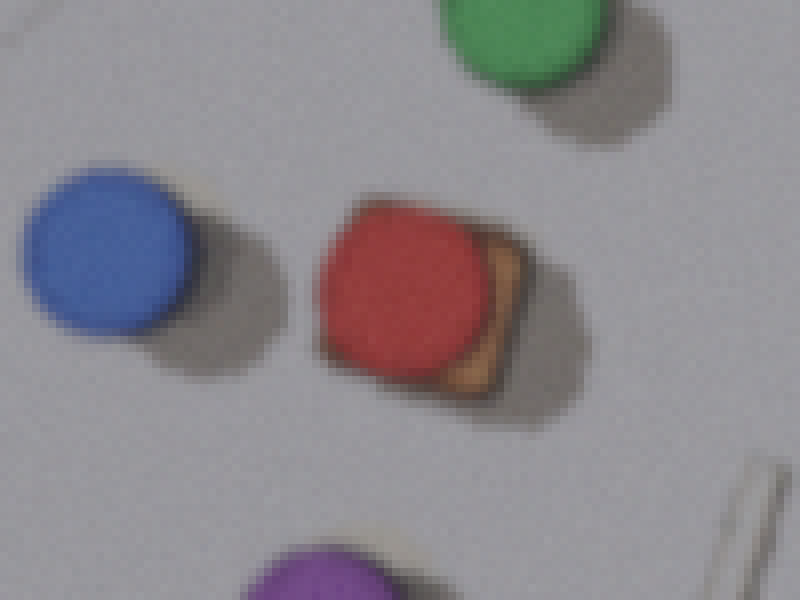

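View pics/c2.png

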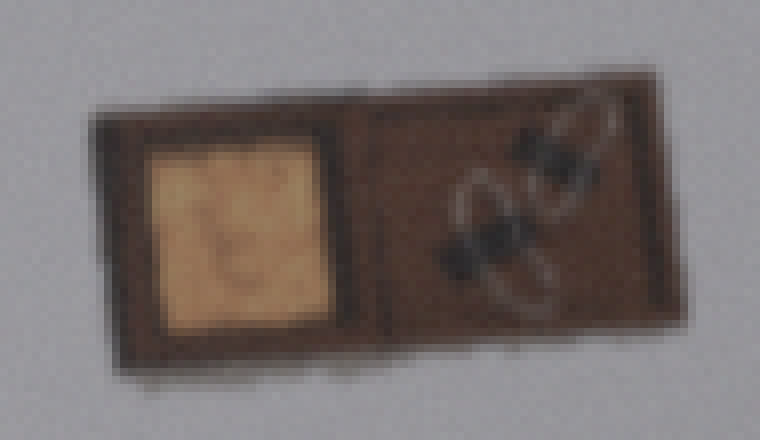

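View pics/c3.png

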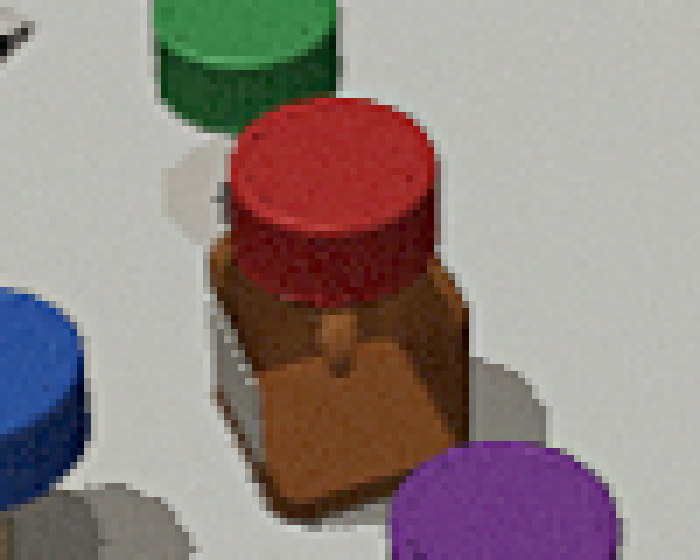

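View pics/c4.png

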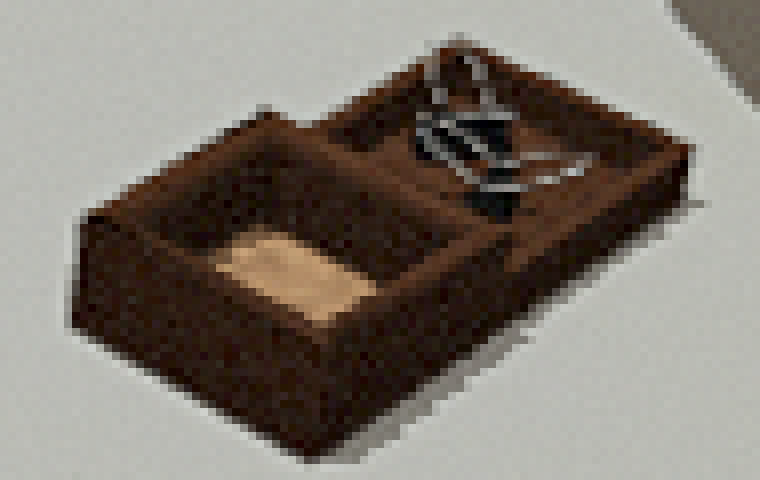

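```bash
python3 - <<'E'
from h import *
np.set_printoptions(precision=1,suppress=True)
f=lambda x,y,z:atz('top',x/8+160-.5,y/8+180-.5,z)
g=lambda x,y,z:atz('top',x/8+305-.5,y/8+190-.5,z)
print('cap',f(404,291,96),'L',f(318,291,96),'R',f(490,291,96))
# scene: cap top ellipse centre
print('cap scene',atz('scene',333/7+190-.5,167/7+205-.5,96))
q=[f(362,194,50),f(533,238,50),f(495,400,50),f(318,360,50)]
for a in q: print('jar corner',a)
for i in range(4):
    d=q[(i+1)%4]-q[i]; print(np.hypot(*d[:2]),np.degrees(np.arctan2(d[1],d[0])))
c=[g(150,150,8),g(318,138,8),g(335,322,8),g(168,335,8)]
print('cork mid',np.mean(c,0))
for i in range(4):
    d=c[(i+1)%4]-c[i]; print(np.hypot(*d[:2]),np.degrees(np.arctan2(d[1],d[0])))
c=[g(95,116,40),g(360,95,40),g(388,350,40),g(120,372,40)]
print('block mid',np.mean(c,0))
for i in range(4):
    d=c[(i+1)%4]-c[i]; print(np.hypot(*d[:2]),np.degrees(np.arctan2(d[1],d[0])))
h=lambda x,y,z:atz('scene',x/8+320-.5,y/8+165-.5,z)
c=[h(84,217,40),h(268,112,40),h(330,353,40),h(515,236,40)]
print('scene block',np.mean(c,0),c)
for i,j in((0,1),(0,2),(1,3)):
    d=c[j]-c[i]; print(np.hypot(*d[:2]),np.degrees(np.arctan2(d[1],d[0])))
R,p=wpose();print(R)
E
```

```text
cap [478.1  70.7  96. ] L [478.4  97.5  96. ] R [477.7  44.   96. ]
cap scene [474.9  73.   96. ]
jar corner [512.5  90.3  50. ]
jar corner [497.3  34.5  50. ]
jar corner [444.9  46.9  50. ]
jar corner [458.6 104.4  50. ]
57.86220075088167 -105.12801196941722
53.87043454394967 166.6321988271714
59.06274138948589 76.6568038407498
55.68666882748902 -14.631221406134314
cork mid [ 470.3 -256.4    8. ]
57.260330136442235 -86.63299076843387
62.309500815716575 -177.02372380918706
56.539682496595304 93.71461273714044
62.65176907311753 3.6384070990735036
block mid [ 470.  -249.3   40. ]
87.73584350343889 -86.18424135504792
83.82604870797928 -176.14011804715474
87.85923194521473 93.95087258047134
84.03323223531058 3.7758106630718222
scene block [ 467.3 -249.3   40. ] [array([ 507.2, -205. ,   40. ]), array([ 512.1, -288.1,   40. ]), array([ 423. , -210.3,   40. ]), array([ 427.1, -293.7,   40. ])]
83.19532522865376 -86.65373957954769
84.40586377775142 -176.40278233172583
85.1876855066062 -176.2514258814042
[[-0.   0.3 -0.9]
 [ 0.  -0.9 -0.3]
 [-1.  -0.   0. ]]
```

Red confirmed: the only one on the square amber jar (its cap centre is at about (477,71)). Caddy is near (469,-250), yaw ≈3.7°, and the jar's yaw ≈-14°. I'll grasp with jaw axis at -60°, which clears the neighbours and leaves room on the last joint.

```bash
cat >> h.py <<'E'
def goto(x,y,z,yaw):
    """yaw: world angle (deg) of tool y axis, tool pointing down"""
    R,p=wpose(); a=np.radians(yaw)
    X=np.array([0,0,-1.]);Y=np.array([np.cos(a),np.sin(a),0]);Rt=np.c_[X,Y,np.cross(X,Y)]
    np.set_printoptions(precision=2,suppress=True)
    print('turn',np.degrees(Ro.from_matrix(R.T@Rt).as_rotvec()),'shift now-axes',R.T@(np.array([x,y,z])-p),'shift in target axes',Rt.T@(np.array([x,y,z])-p),
      'yaw now',np.degrees(np.arctan2(R[1,1],R[0,1])),'pos',p)
E
python3 -c "
from h import *
goto(477,71.5,190,-60)"
```

```text
turn [-10.18  -0.     0.07] shift now-axes [  48.74 -555.04 -473.06] shift in target axes [  48.08 -462.74 -563.72] yaw now -70.18064757110635 pos [ 220.17 -611.11  238.08]
```

>>> move_arm([
  [[-5.1, 0, 0, 0, -18, -15, 0], [-5.1, 0, 0, 0, -24, -29, 0.1], [0, 0, 0, 1, -24, -29, 0.1], [0, 0, 0, 1, -24, -29, 0.1], [0, 0, 0, 1, -24, -29, 0.1]],
])

```text
clock: 0.57
position: [278.8, -450.7, 232.4]
orientation: [1.924, 0.511, -1.934]
ft_force: [0.6, 0.1, 0.4]
opening: 79.2
```

>>> move_arm([
  [[0, 0, 0, 1, -24, -29, 0.1], [0, 0, 0, 1, -24, -29, 0.1], [0, 0, 0, 1, -24, -29, 0.1], [0, 0, 0, 1, -24, -29, 0.1], [0, 0, 0, 1, -24, -29, 0.1]],
])

```text
clock: 0.98
position: [345.7, -265.4, 225.9]
orientation: [1.924, 0.51, -1.936]
ft_force: [1.4, -0.6, -0.7]
opening: 79.7
```

```bash
python3 -c "
from h import *
goto(477,71.5,190,-60);print(manip.state()['joints'],manip.state()['clock'],manip.state()['opening'])"
```

```text
turn [-0.33  0.33  0.02] shift now-axes [  34.39 -227.71 -281.08] shift in target axes [  35.94 -226.1  -282.19] yaw now -60.33170681040413 pos [ 345.66 -265.4   225.94]
[ 0.73  0.2  -0.21  2.08  0.06  0.87 -0.56] 0.9833 79.66707087523802
```

>>> move_arm([
  [[0, 0, 0, 3, -24, -30, 0.1], [0, 0, 0, 3, -24, -30, 0.1], [0, 0, 0, 3, -24, -30, 0.1], [0, 0, 0, 3, -24, -30, 0.1], [0, 0, 0, 3, -24, -30, 0.1]],
])

```text
clock: 1.4
position: [417.5, -78.3, 210.3]
orientation: [1.926, 0.505, -1.935]
ft_force: [0.9, -0.5, 0.7]
opening: 79.5
```

>>> move_arm([
  [[0, 0, 0, 4, -24, -30, 0.1], [0, 0, 0, 4, -24, -30, 0.1], [0, 0, 0, 4, -22, -27, 0.1], [0, 0, 0, 4, -18, -22, 0.1], [0, 0, 0, 0, 0, 0, 0.1]],
])

```text
clock: 1.82
position: [471.6, 67.3, 193.1]
orientation: [1.926, 0.517, -1.926]
ft_force: [-0.6, 1.1, -0.9]
opening: 79.2
```

```bash
python3 -c "
from h import *
goto(477,71.5,190,-60);print(manip.state()['joints'],manip.state()['clock'],manip.state()['opening'])
cv2.imwrite('pics/w1.png',manip.snapshot('wrist'))
R,p=wpose()
for z in(96,70,0): print(wproj([477,71.5,z],R,p))"
```

```text
turn [ 0.07  0.02 -0.02] shift now-axes [ 3.13 -0.95 -6.79] shift in target axes [ 3.14 -0.96 -6.79] yaw now -59.93431641859969 pos [471.6   67.28 193.14]
[ 0.12  0.34 -0.42  2.01  0.19  0.83 -1.46] 1.8167 79.23609241280748
[249.89 188.23]
[250.29 180.3 ]
[251.08 164.69]
```

View pics/w1.png

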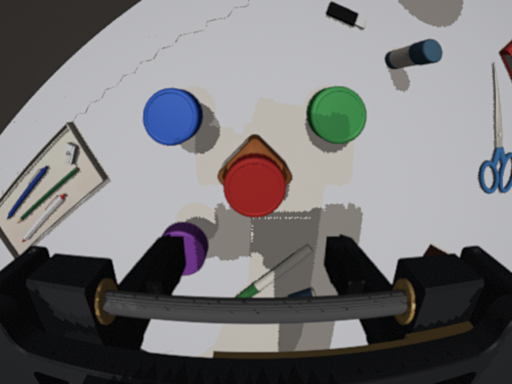

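```bash
python3 -c "
from h import *
im=cv2.imread('pics/w1.png')
cv2.imwrite('pics/w1c.png',cv2.resize(im[120:280,130:330],None,fx=4,fy=3.75,interpolation=3))
R,p=wpose()
hsv=cv2.cvtColor(im,cv2.COLOR_BGR2HSV)
m=(((hsv[...,0]<5)|(hsv[...,0]>174))&(hsv[...,1]>150)&(hsv[...,2]>120)).astype(np.uint8)
n,l,s,c=cv2.connectedComponentsWithStats(m); i=1+np.argmax(s[1:,4]);print(s[i],c[i])
ys,xs=np.where(l==i)
pts=np.array([watz(x,y,96,R,p) for x,y in zip(xs,ys)]); (cx,cy),r=cv2.minEnclosingCircle(pts[:,:2].astype(np.float32)); print('cap',cx,cy,r)
for n,u,v in(('pur',187,248),('blue',172,117),('green',337,115)):
  for z in(74,60): q=watz(u,v,z,R,p);d=q[:2]-[477,71.5];print(n,q,np.hypot(*d),np.degrees(np.arctan2(d[1],d[0])))
"
```

```text
[ 224  158   61   59 2782] [254.11933861 187.11466571]
cap 479.0052185058594 68.619140625 26.068254470825195
pur [383.80722782  92.81509243  74.        ] 95.59929891119205 167.11688454699976
pur [375.46830537  92.20602463  60.        ] 103.62154442694892 168.47335922270648
blue [494.43398903 163.00771804  74.        ] 93.15367106914148 79.21331703837997
blue [491.94937856 166.11320831  60.        ] 95.78696730317218 81.02119856866372
green [570.4657682   35.00602285  74.        ] 100.33773065912007 -21.328301957998903
green [572.00472085  31.33772847  60.        ] 103.14506793034502 -22.91571258719596
```

View pics/w1c.png

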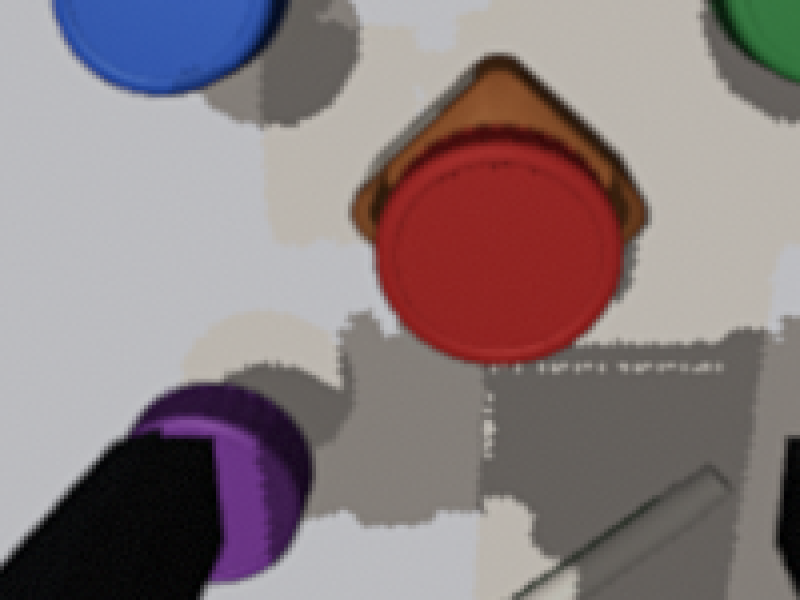

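```bash
python3 -c "
from h import *
R,p=wpose()
f=lambda x,y,z:watz(x/4+129.5,y/3.75+119.5,z,R,p)
for a,b in(((372,182),(470,80)),((530,78),(625,172))):
  for z in(10,56):
    d=f(*b,z)-f(*a,z);print(z,np.degrees(np.arctan2(d[1],d[0])),f(*a,z),f(*b,z))
goto(478,70,67,-60)
"
```

```text
10 -12.1785651872379 [459.42285821  98.71246861  10.        ] [500.20141861  89.9117992   10.        ]
56 -12.178565187237881 [470.89817363  99.49818644  56.        ] [505.96741197  91.92968059  56.        ]
10 -106.37450097084283 [509.03246593  75.81676349  10.        ] [497.96408198  38.14773489  10.        ]
56 -106.37450097084289 [513.56204259  79.80806173  56.        ] [504.04332022  47.41299605  56.        ]
turn [-0.01  0.13 -0.07] shift now-axes [126.06  -1.12  -9.18] shift in target axes [126.08  -0.97  -8.89] yaw now -60.01431594021099 pos [470.79  64.72 193.08]
```

>>> move_arm([
  [[0, 0, 0, 20, -1, -10, 0.1], [0, 0, 0, 25, 0, 0, 0.1], [0, 0, 0, 25, 0, 0, 0.1], [0, 0, 0, 15, 0, 0, 0.1], [0, 0, 0, 0, 0, 0, 0.1]],
])

```text
clock: 2.28
position: [479.6, 64.6, 106.1]
orientation: [1.927, 0.506, -1.928]
ft_force: [-0.4, -0.1, 0.2]
opening: 79.2
```

```bash
python3 -c "
from h import *
goto(479,71,67,-60)
R,p=wpose()
im=manip.snapshot('wrist');cv2.imwrite('pics/w2.png',im)
hsv=cv2.cvtColor(im,cv2.COLOR_BGR2HSV)
m=(((hsv[...,0]<5)|(hsv[...,0]>174))&(hsv[...,1]>150)&(hsv[...,2]>120)).astype(np.uint8)
n,l,s,c=cv2.connectedComponentsWithStats(m); i=1+np.argmax(s[1:,4]);print(s[i],c[i])
ys,xs=np.where(l==i)
pts=np.array([watz(x,y,96,R,p) for x,y in zip(xs,ys)]); (cx,cy),r=cv2.minEnclosingCircle(pts[:,:2].astype(np.float32)); print('cap',cx,cy,r)
goto(479,71,67,-60)
"
```

```text
turn [-0.26  0.13 -0.32] shift now-axes [39.1  -6.01 -2.76] shift in target axes [39.14 -5.78 -2.7 ] yaw now -60.25958149185576 pos [479.55  64.64 106.14]
[ 200  197   88   45 3133] [243.1  221.26]Traceback (most recent call last):
  File "<string>", line 10, in <module>
    pts=np.array([watz(x,y,96,R,p) for x,y in zip(xs,ys)]); (cx,cy),r=cv2.minEnclosingCircle(pts[:,:2].astype(np.float32)); print('cap',cx,cy,r)
                  ~~~~^^^^^^^^^^^^
  File "h.py", line 21, in watz
    c=manip.camera_info('wrist'); T=c['T_tool_cam']
ValueError: time passes only in moves, steps and waits
```

View pics/w2.png

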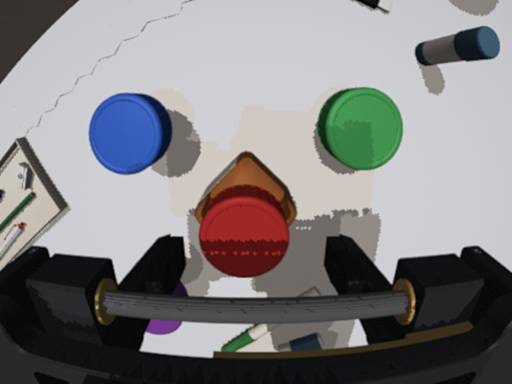

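```bash
sed -i '1,3!b' h.py; python3 - <<'E'
s=open('h.py').read().replace("manip.camera_info(","CI(").replace("def ray","import functools\nCI=functools.lru_cache(None)(lambda n: manip.camera_info(n))\ndef ray",1)
open('h.py','w').write(s)
E
python3 -c "
from h import *
R,p=wpose();print(p)
R0=Ro.from_rotvec([1.927,.506,-1.928]).as_matrix();p0=np.array([479.55,64.64,106.14])
q=watz(244.5,236.5,96,R0,p0);print(q, 'tool frame',R0.T@(q-p0))
print(watz(200,236,96,R0,p0),watz(289,236,96,R0,p0),watz(244.5,197,96,R0,p0),watz(244.5,277,96,R0,p0))
goto(q[0],q[1],67,-60)
"
```

```text
[480.00007395  64.57560117 107.20987609]
[481.99898597  71.40846788  96.        ] tool frame [10.10340391 -4.71761713 -5.50405375]
[469.1166067   94.13846286  96.        ] [494.9896489  49.002505   96.       ] [503.08560801  83.13593264  96.        ] [457.29413254  57.7563985   96.        ]
turn [-0.28  0.09 -0.35] shift now-axes [40.17 -5.19 -5.18] shift in target axes [40.21 -4.92 -5.15] yaw now -60.27930399537227 pos [480.    64.58 107.21]
```

>>> move_arm([
  [[0, 0, 0, 0, -5, -4, 0.1], [0, 0, 0, 15, 0, 0, 0.1], [0, 0, 0, 15, 0, 0, 0.1], [0, 0, 0, 9, 0, 0, 0.1], [0, 0, 0, 0, 0, 0, 0.1]],
])

```text
clock: 2.75
position: [485.3, 69.3, 72.8]
orientation: [1.939, 0.498, -1.921]
ft_force: [0.0, -0.6, 1.3]
opening: 79.1
```

```bash
python3 -c "
from h import *
goto(481,71,67,-60)
cv2.imwrite('pics/s3.png',cv2.resize(manip.snapshot('scene')[150:300,150:350],None,fx=4,fy=4,interpolation=3))
goto(481,71,67,-60)
"
```

```text
turn [-0.58 -0.36 -0.62] shift now-axes [ 5.74 -3.65  2.95] shift in target axes [ 5.8  -3.61  2.88] yaw now -60.57753715192617 pos [485.3   69.31  72.8 ]
turn [-0.57 -0.41 -0.63] shift now-axes [ 6.43 -3.72  3.43] shift in target axes [ 6.49 -3.68  3.35] yaw now -60.57093410673629 pos [485.74  69.49  73.49]
```

View pics/s3.png

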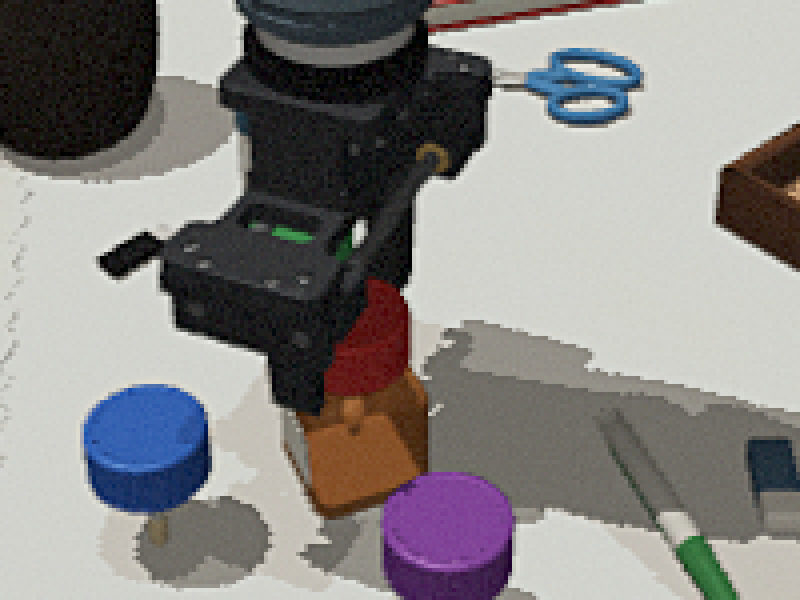

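>>> move_arm([
  [[0.5, -0.4, -0.6, 4, -3.5, 3, 0.1], [0, 0, 0, 2, 0, 0, 0.1], [0, 0, 0, 0, 0, 0, 0.1]],
])

```text
clock: 3.05
position: [482.7, 71.5, 69.4]
orientation: [1.942, 0.499, -1.936]
ft_force: [-0.0, -0.3, 0.4]
opening: 79.3
```

```bash
python3 -c "
from h import *
goto(481,71,67,-60)
"
```

```text
turn [-1.15 -0.17 -0.04] shift now-axes [ 2.4  -0.4   1.69] shift in target axes [ 2.4  -0.43  1.67] yaw now -61.14771055254026 pos [482.66  71.46  69.4 ]
```

>>> move_arm([
  [[0, 0, 0, 2, 0, 1.5, 0.1], [0, 0, 0, 0, 0, 0, 1], [0, 0, 0, 0, 0, 0, 1], [0, 0, 0, 0, 0, 0, 1], [0, 0, 0, 0, 0, 0, 1]],
])

```text
clock: 3.47
position: [481.8, 70.9, 68.3]
orientation: [1.944, 0.499, -1.935]
ft_force: [-1.3, 1.6, 2.0]
opening: 55.1
```

>>> move_arm([
  [[0, 0, 0, 0, 0, 0, 1], [0, 0, 0, 0, 0, 0, 1], [0, 0, 0, 0, 0, 0, 1]],
])

```text
clock: 3.72
position: [481.5, 71.4, 68.3]
orientation: [1.944, 0.5, -1.935]
ft_force: [0.1, 0.8, -0.8]
opening: 52.7
```

```bash
python3 -c "
from h import *
goto(481,71,67,-60)
cv2.imwrite('pics/w4.png',manip.snapshot('wrist'))
"
```

```text
turn [-1.13 -0.25 -0.04] shift now-axes [1.31 0.07 0.65] shift in target axes [1.31 0.05 0.64] yaw now -61.12728493855356 pos [481.53  71.37  68.31]
```

View pics/w4.png

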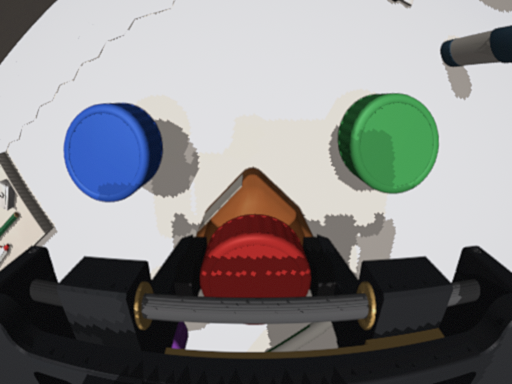

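>>> move_arm([
  [[0, 0, 0, -4, 0, 0, 1], [0, 0, 0, -8, 0, 0, 1], [0, 0, 0, -15, 0, 0, 1], [0, 0, 0, -20, 0, 0, 1], [0, 0, 0, -20, 0, 0, 1]],
])

```text
clock: 4.18
position: [476.9, 69.8, 134.6]
orientation: [1.932, 0.501, -1.946]
ft_force: [-0.8, -0.3, -2.2]
opening: 52.9
```

```bash
python3 -c "
from h import *
goto(469,-250,150,-43)
cv2.imwrite('pics/s5.png',cv2.resize(manip.snapshot('scene')[130:280,150:350],None,fx=4,fy=4,interpolation=3))
"
```

```text
turn [-18.11   0.35   0.22] shift now-axes [-15.1  276.19 161.5 ] shift in target axes [-15.37 212.36 239.29] yaw now -61.114441081758656 pos [476.88  69.83 134.63]
```

View pics/s5.png

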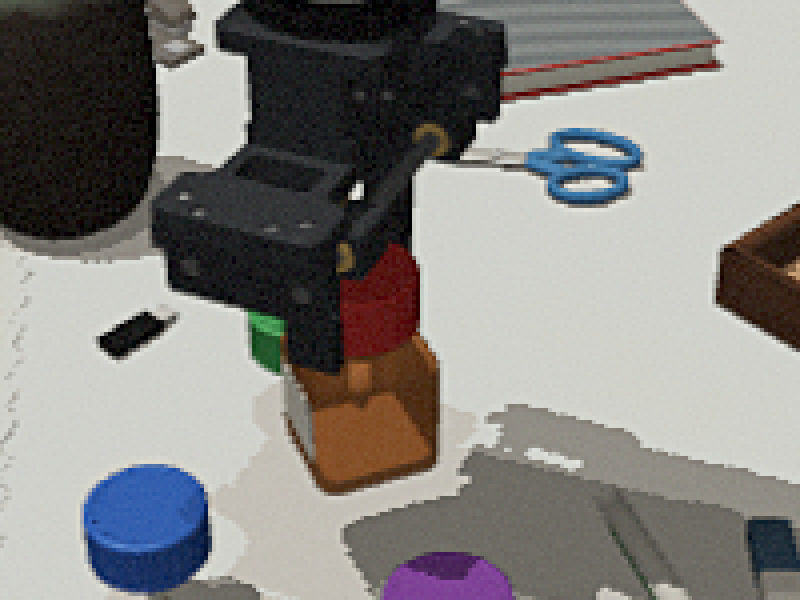

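>>> move_arm([
  [[-4, 0, 0, -5, 0, 0, 1], [-5, 0, 0, -5, 0, 0, 1], [-5, 0, 0, 0, 5, 5, 1], [-4, 0, 0, 0, 10, 11, 1], [0, 0, 0, 0, 15, 17, 1]],
])

```text
clock: 4.65
position: [478.2, 29.5, 152.1]
orientation: [1.729, 0.771, -1.718]
ft_force: [0.7, -0.8, -3.4]
opening: 53.1
```

>>> move_arm([
  [[0, 0, 0, 0, 17, 19, 1], [0, 0, 0, 0, 17, 19, 1], [0, 0, 0, 0, 17, 19, 1], [0, 0, 0, 0, 17, 19, 1], [0, 0, 0, 0, 17, 19, 1]],
])

```text
clock: 5.07
position: [476.9, -102.1, 151.8]
orientation: [1.726, 0.775, -1.714]
ft_force: [0.5, -0.0, -2.9]
opening: 52.8
```

```bash
python3 -c "
from h import *
goto(469,-250,140,-43)
"
```

```text
turn [ 1.49 -0.35 -0.12] shift now-axes [ 11.28  92.07 116.06] shift in target axes [ 11.78  95.09 113.55] yaw now -41.507724913961354 pos [ 476.9  -102.1   151.78]
```

>>> move_arm([
  [[0.7, 0, 0, 0, 17, 20, 1], [0.7, 0, 0, 0, 17, 20, 1], [0, 0, 0, 0, 16, 20, 1], [0, 0, 0, 0, 16, 19, 1], [0, 0, 0, 0, 12, 14, 1]],
])

```text
clock: 5.48
position: [468.8, -231.9, 151.0]
orientation: [1.743, 0.753, -1.734]
ft_force: [0.3, -0.6, -3.3]
opening: 52.7
```

>>> move_arm([
  [[0, 0, 0, 0, 7, 9, 1], [0, 0, 0, 0, 3, 4, 1], [0, 0, 0, 0, 0, 0, 1]],
])

```text
clock: 5.73
position: [465.1, -254.0, 150.4]
orientation: [1.746, 0.747, -1.74]
ft_force: [-0.5, 1.5, -3.9]
opening: 52.9
```

```bash
python3 -c "
from h import *
goto(469,-250,140,-43)
R,p=wpose()
np.save('w6.npy',np.c_[R,p])
cv2.imwrite('pics/w6.png',manip.snapshot('wrist'))
cv2.imwrite('pics/s6.png',manip.snapshot('scene'))
cv2.imwrite('pics/t6.png',manip.snapshot('top'))
goto(469,-250,140,-43)
"
```

```text
turn [-0.57 -0.13 -0.13] shift now-axes [10.4   0.05 -5.57] shift in target axes [10.39  0.13 -5.59] yaw now -43.56539597683677 pos [ 465.09 -254.    150.39]
turn [-0.36 -0.19 -0.11] shift now-axes [10.52  1.28 -3.27] shift in target axes [10.5   1.32 -3.29] yaw now -43.36329578716415 pos [ 465.79 -251.51  150.5 ]
```

View pics/w6.png

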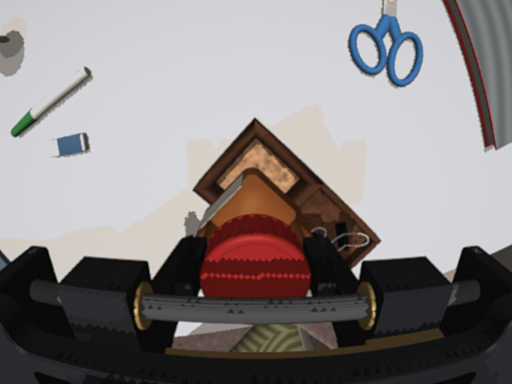

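View pics/s6.png

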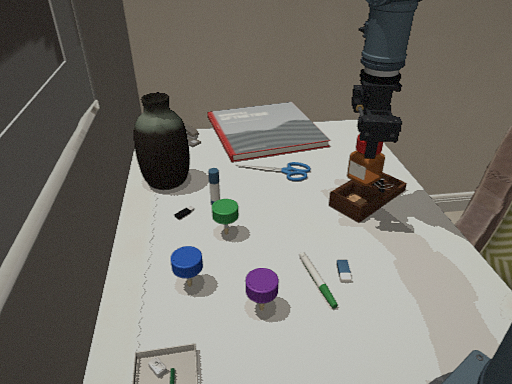

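```bash
python3 -c "
import cv2
im=cv2.imread('pics/w6.png');cv2.imwrite('pics/w6c.png',cv2.resize(im[110:260,185:385],None,fx=4,fy=4,interpolation=3))
im=cv2.imread('pics/s6.png');cv2.imwrite('pics/s6c.png',cv2.resize(im[110:225,320:420],None,fx=5,fy=5,interpolation=3))
"
```

```text
(no output)
```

View pics/w6c.png

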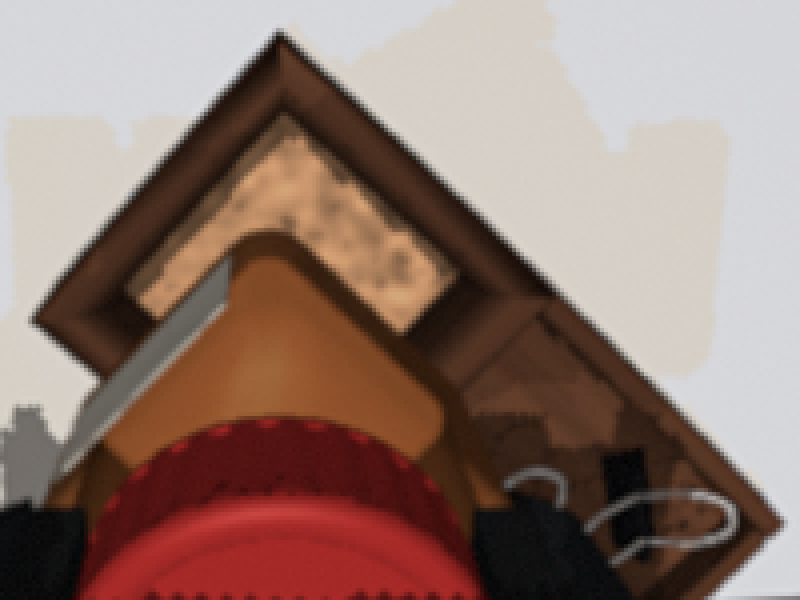

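View pics/s6c.png

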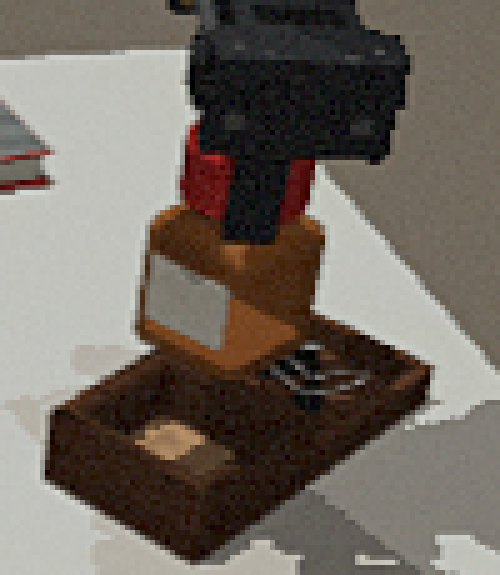

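```bash
python3 -c "
from h import *
A=np.load('w6.npy');R,p=A[:,:3],A[:,3]
f=lambda x,y,z:watz(x/4+184.5,y/4+109.5,z,R,p)
a,b,c=f(280,35,40),f(37,320,40),f(547,293,40)
for q in(a,b,c):print(q)
for d in(b-a,c-a):print(np.hypot(*d[:2]),np.degrees(np.arctan2(d[1],d[0])))
print('mid',(b+c)/2)
# jar: cap top ellipse unseen; jar body back edges with underside z = 83..(TCP150-68.3)
zb=p[2]-68.3+0
for z in(zb+8,zb+56): 
  l,l2,r,r2=f(100,415,z),f(225,262,z),f(330,280,z),f(430,375,z)
  print(z,np.degrees(np.arctan2(*(l2-l)[1::-1])),np.degrees(np.arctan2(*(r2-r)[1::-1])),l,l2,r,r2)
"
```

```text
[ 512.54985955 -206.22207005   40.        ]
[ 428.74161861 -214.047946     40.        ]
[ 517.19840399 -289.35235918   40.        ]
84.17283161826866 -174.6652836648338
83.26015815882317 -86.79942304352257
mid [ 472.9700113  -251.70015259   40.        ]
90.08791329229884 7.2780764444788755 -87.49494958264285 [ 441.83044097 -231.61242078   90.08791329] [ 479.30692251 -226.82614731   90.08791329] [ 490.61785523 -242.17222019   90.08791329] [ 491.75461244 -268.15568314   90.08791329]
138.08791329229882 7.278076444478903 -87.49494958264285 [ 460.23809588 -223.5035501   138.08791329] [ 488.98823976 -219.83175261  138.08791329] [ 497.66544022 -231.60451743  138.08791329] [ 498.53750537 -251.53777336  138.08791329]
```

```bash
python3 -c "
from h import *
goto(473,-250.5,118,-43.3)
"
```

```text
turn [-0.06 -0.19 -0.1 ] shift now-axes [32.53  4.49 -5.58] shift in target axes [32.5   4.55 -5.68] yaw now -43.36329578716415 pos [ 465.79 -251.51  150.5 ]
```

>>> move_arm([
  [[0, 0, 0, 0, 4.5, -5.5, 1], [0, 0, 0, 14, 0, 0, 1], [0, 0, 0, 14, 0, 0, 1], [0, 0, 0, 2, 0, 0, 1], [0, 0, 0, 0, 0, 0, 1]],
])

```text
clock: 6.3
position: [478.0, -243.6, 121.0]
orientation: [1.742, 0.757, -1.727]
ft_force: [0.1, 0.3, -2.9]
opening: 53.0
```

```bash
python3 -c "
from h import *
goto(473,-250.5,118,-43.3)
R,p=wpose()
np.save('w7.npy',np.c_[R,p])
im=manip.snapshot('wrist')
s=manip.snapshot('scene')
cv2.imwrite('pics/w7c.png',cv2.resize(im[110:260,155:355],None,fx=4,fy=4,interpolation=3))
cv2.imwrite('pics/s7c.png',cv2.resize(s[110:225,320:420],None,fx=5,fy=5,interpolation=3))
goto(473,-250.5,118,-43.3)
"
```

```text
turn [ 0.5  -0.41 -0.2 ] shift now-axes [2.98 1.01 8.45] shift in target axes [3.04 1.09 8.42] yaw now -42.800215939901435 pos [ 477.98 -243.63  121.04]
turn [ 0.48 -0.42 -0.25] shift now-axes [3.55 0.65 8.25] shift in target axes [3.61 0.74 8.21] yaw now -42.82447032267691 pos [ 478.1  -244.02  121.61]
```

View pics/w7c.png

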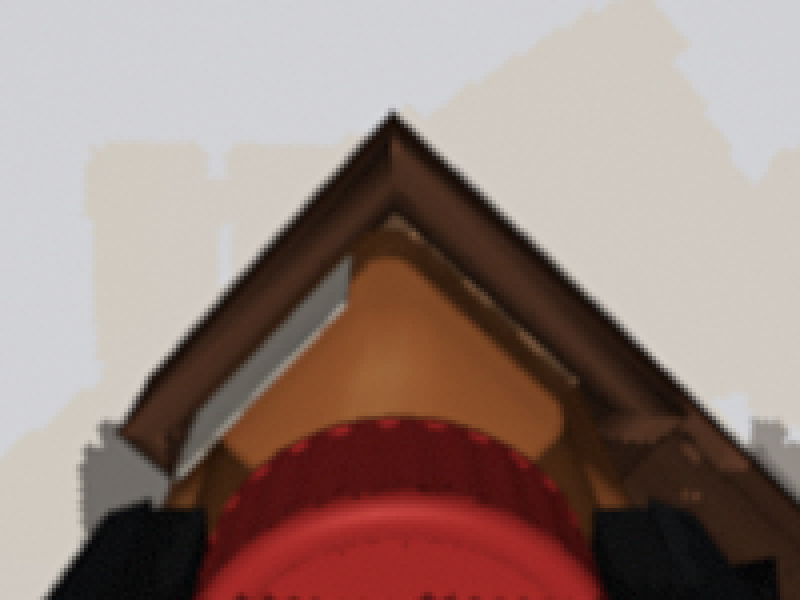

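View pics/s7c.png

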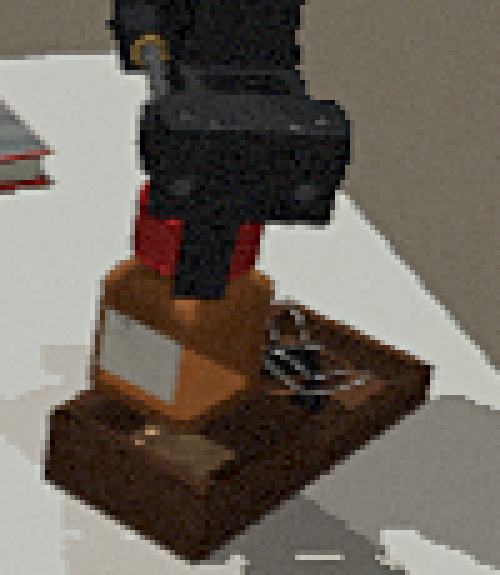

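```bash
python3 -c "
from h import *
A=np.load('w7.npy');R,p=A[:,:3],A[:,3]
f=lambda x,y,z:watz(x/4+154.5,y/4+109.5,z,R,p)
a,b,c=f(393,113,40),f(122,432,40),f(690,408,40)
for q in(a,b,c):print(q)
for d in(b-a,c-a):print(np.hypot(*d[:2]),np.degrees(np.arctan2(d[1],d[0])))
print('mid',(b+c)/2, 'apex based',a[:2]+43*np.array([-.998+.065,-.065-.998]))
"
```

```text
[ 514.88724299 -204.03088931   40.        ]
[ 428.70463261 -213.51066849   40.        ]
[ 519.26856158 -290.21104959   40.        ]
86.70241372217254 -173.7229038026474
86.29145946967778 -87.08964191528834
mid [ 473.98659709 -251.86085904   40.        ] apex based [ 474.76824299 -249.73988931]
```

>>> move_arm([
  [[-0.4, -0.3, 0, 0, 0.6, 5, 1], [0, 0, 0, 0, 0, 0, 1], [0, 0, 0, 0, 0, 0, 1]],
])

```text
clock: 6.65
position: [476.0, -248.5, 123.3]
orientation: [1.732, 0.758, -1.723]
ft_force: [0.9, 0.2, -3.1]
opening: 53.0
```

```bash
python3 -c "
from h import *
goto(473.5,-250.5,76,-43.3)
"
```

```text
turn [ 0.96 -0.12 -0.38] shift now-axes [47.25 -0.8   3.25] shift in target axes [47.26 -0.43  3.16] yaw now -42.34213259530831 pos [ 475.98 -248.49  123.26]
```

>>> move_arm([
  [[0.5, 0, -0.2, 2, 0, 3, 1], [0, 0, 0, 7, 0, 0, 1], [0, 0, 0, 7, 0, 0, 1], [0, 0, 0, 6, 0, 0, 1]],
])

```text
clock: 6.98
position: [475.0, -252.5, 101.7]
orientation: [1.74, 0.749, -1.73]
ft_force: [1.0, -0.1, -4.2]
opening: 53.2
```

```bash
python3 -c "
from h import *
goto(473.5,-250.5,76,-43.3)
"
```

```text
turn [ 0.31 -0.17 -0.41] shift now-axes [25.64 -2.62 -0.35] shift in target axes [25.65 -2.43 -0.41] yaw now -42.99202342600471 pos [ 474.99 -252.47  101.65]
```

>>> move_arm([
  [[0, 0, 0, 5, -1.5, 0, 1], [0, 0, 0, 5, 0, 0, 1], [0, 0, 0, 5, 0, 0, 1]],
])

```text
clock: 7.23
position: [473.1, -251.1, 83.8]
orientation: [1.74, 0.751, -1.732]
ft_force: [1.0, 0.2, -2.4]
opening: 52.9
```

```bash
python3 -c "
from h import *
goto(473.5,-250.5,76,-43.3)
cv2.imwrite('pics/w8c.png',cv2.resize(manip.snapshot('wrist')[110:260,155:355],None,fx=4,fy=4,interpolation=3))
print(manip.state()['ft_force'],manip.state()['ft_torque'])
goto(473.5,-250.5,76,-43.3)
"
```

```text
turn [ 0.3  -0.14 -0.29] shift now-axes [ 7.81 -0.11 -0.67] shift in target axes [ 7.81 -0.08 -0.69] yaw now -42.995737583149 pos [ 473.09 -251.05   83.81]
[-1.33  0.06 -3.37] [-0.02 -0.14 -0.03]
turn [ 0.31 -0.11 -0.2 ] shift now-axes [ 6.85  0.63 -0.85] shift in target axes [ 6.85  0.65 -0.87] yaw now -42.99288969792715 pos [ 472.43 -250.69   82.85]
```

View pics/w8c.png

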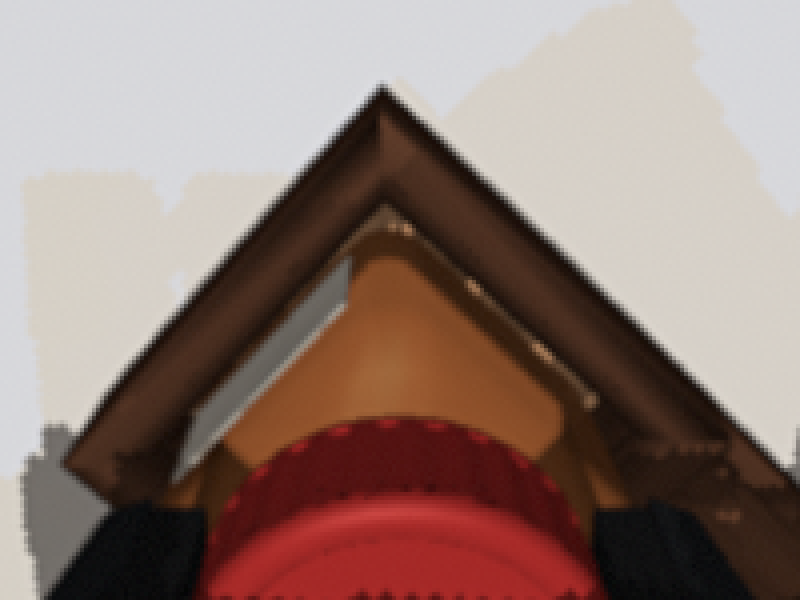

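Jar is entering the well cleanly, aligned. Continue down gently until contact.

>>> move_arm([
  [[0, 0, 0, 3, 0, 0, 1], [0, 0, 0, 3, 0, 0, 1], [0, 0, 0, 2, 0, 0, 1]],
])

```text
clock: 7.53
position: [472.9, -250.3, 74.6]
orientation: [1.739, 0.753, -1.733]
ft_force: [-6.0, 4.0, 23.1]
opening: 53.0
```

>>> move_arm([
  [[0, 0, 0, 1, 0, 0, 1], [0, 0, 0, 1, 0, 0, 1]],
])

```text
clock: 7.7
position: [473.5, -250.1, 75.0]
orientation: [1.738, 0.752, -1.733]
ft_force: [-4.7, 2.0, 11.6]
opening: 53.0
```

```bash
python3 -c "
from h import *
goto(473.5,-250.5,76,-43.3)
"
```

```text
turn [ 0.35 -0.06 -0.23] shift now-axes [-1.    0.25  0.3 ] shift in target axes [-1.    0.25  0.3 ] yaw now -42.94679037786612 pos [ 473.53 -250.11   75.  ]
```

>>> move_arm([
  [[0, 0, 0, 0, 0, 0, 1], [0, 0, 0, 0, 0, 0, 1], [0, 0, 0, 0, 0, 0, 1]],
])

```text
clock: 7.95
position: [474.0, -250.2, 76.8]
orientation: [1.737, 0.751, -1.732]
ft_force: [-0.3, -0.5, -3.7]
opening: 53.3
```

```bash
python3 -c "
from h import *
goto(473.5,-250.5,76,-43.3)
cv2.imwrite('pics/s9c.png',cv2.resize(manip.snapshot('scene')[110:225,320:420],None,fx=5,fy=5,interpolation=3))
print(manip.state()['ft_force'],manip.state()['joints'])
"
```

```text
turn [ 0.37 -0.04 -0.32] shift now-axes [ 0.78 -0.17  0.6 ] shift in target axes [ 0.78 -0.16  0.61] yaw now -42.93058312178566 pos [ 474.03 -250.17   76.78]
[-0.02 -0.89 -2.26] [ 0.67  0.61 -0.34  1.93  0.33  0.65 -0.63]
```

View pics/s9c.png

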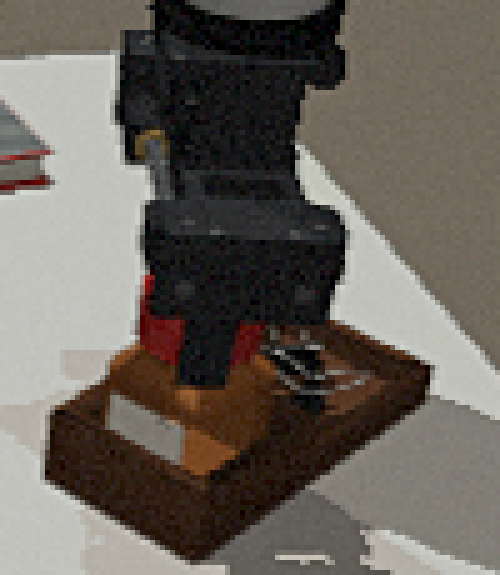

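>>> move_arm([
  [[0, 0, 0, 1.5, 0, 0, 1], [0, 0, 0, 0.8, 0, 0, 1], [0, 0, 0, 0.8, 0, 0, 1], [-3, 0, 0, 0.7, 0, 0, 1], [-5, 0, 0, 0.7, 0, 0, 1]],
])

```text
clock: 8.42
position: [475.3, -251.0, 75.7]
orientation: [1.641, 0.849, -1.638]
ft_force: [-3.0, 1.5, 9.1]
opening: 52.9
```

```bash
python3 -c "
from h import *
goto(473.5,-250.5,76,-43.3)
print(manip.state()['ft_force'],manip.state()['ft_torque'])
"
```

```text
turn [ 8.45  0.09 -0.46] shift now-axes [-0.29 -1.71  0.63] shift in target axes [-0.28 -1.6   0.88] yaw now -34.85313798126596 pos [ 475.27 -250.96   75.72]
[-2.96  1.46  9.12] [ 0.23  0.49 -0.1 ]
```

>>> move_arm([
  [[-6, 0, 0, 0.5, 0, 0.3, 1], [-6, 0, 0, 0.5, 0, 0.3, 1], [-6, 0, 0, 0.5, 0, 0, 1], [-6, 0, 0, 0.5, 0, 0, 1]],
])

```text
clock: 8.75
position: [475.0, -249.9, 76.3]
orientation: [1.332, 1.116, -1.334]
ft_force: [-3.9, 1.5, 9.5]
opening: 53.1
```

```bash
python3 -c "
from h import *
goto(473.8,-250.5,76,-43.3)
print(manip.state()['ft_force'],manip.state()['ft_torque'])
"
```

```text
turn [33.49  0.22 -0.35] shift now-axes [ 0.27 -1.1   0.83] shift in target axes [ 0.27 -0.46  1.3 ] yaw now -9.812019176429779 pos [ 475.03 -249.87   76.27]
[-3.92  1.5   9.49] [ 0.46  0.88 -0.21]
```

>>> move_arm([
  [[-6, 0, 0, 0.4, -0.5, 0.3, 1], [-6, 0, 0, 0.4, 0, 0.3, 1], [-6, 0, 0, 0.3, 0, 0, 1], [-6, 0, 0, 0.3, 0, 0, 1]],
])

```text
clock: 9.08
position: [474.0, -249.7, 77.1]
orientation: [1.006, 1.318, -1.013]
ft_force: [-3.7, 0.5, 7.7]
opening: 53.1
```

```bash
python3 -c "
from h import *
goto(473.8,-250.5,76,-43.3)
print(manip.state()['ft_force'],manip.state()['ft_torque'])
cv2.imwrite('pics/s10c.png',cv2.resize(manip.snapshot('scene')[110:225,320:420],None,fx=5,fy=5,interpolation=3))
cv2.imwrite('pics/w10.png',manip.snapshot('wrist'))
"
```

```text
turn [58.6   0.36 -0.19] shift now-axes [ 1.1  -0.37  0.75] shift in target axes [1.09 0.45 0.71] yaw now 15.302416215864458 pos [ 473.96 -249.67   77.09]
[-3.73  0.55  7.72] [ 0.16  0.62 -0.11]
```

View pics/s10c.png

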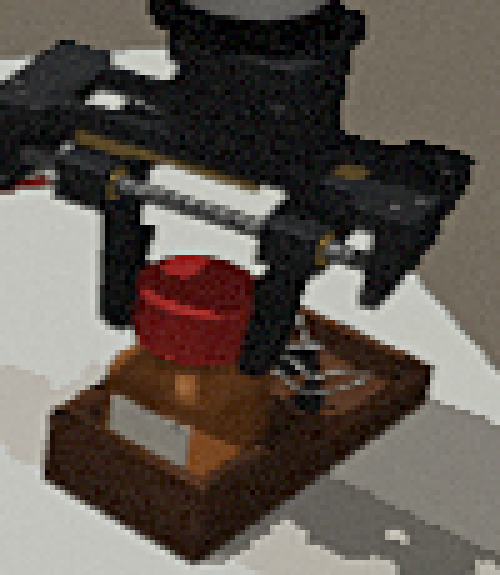

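View pics/w10.png

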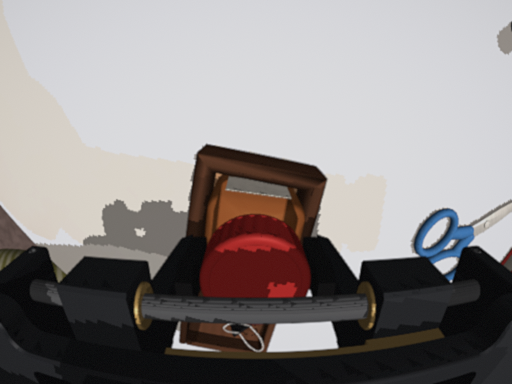

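>>> move_arm([
  [[-6, 0, 0, 0.2, 0, 0.3, 1], [-6, 0, 0, 0.2, 0, 0, 1], [-6, 0, 0, 0.1, 0, 0, 1], [-4, 0, 0, 0, 0, 0, 1]],
])

```text
clock: 9.52
position: [473.1, -250.1, 78.2]
orientation: [0.703, 1.45, -0.715]
ft_force: [-2.8, -0.8, 5.7]
opening: 52.9
```

```bash
python3 -c "
from h import *
goto(473.8,-250.5,76,-43.3)
print(manip.state()['ft_force'],manip.state()['ft_torque'])
"
```

```text
turn [81.24  0.46  0.05] shift now-axes [2.21 0.37 0.72] shift in target axes [ 2.21  0.78 -0.25] yaw now 37.93486341898681 pos [ 473.07 -250.14   78.21]
[-2.79 -0.76  5.69] [ 0.23  0.44 -0.12]
```

>>> move_arm([
  [[0, 0, 0, -1.5, 0, 0, 1], [0, 0, 0, -2, 0, 0, 1], [0, 0, 0, -2, 0, 0, 1]],
])

```text
clock: 9.77
position: [472.7, -250.4, 83.6]
orientation: [0.704, 1.45, -0.715]
ft_force: [-1.2, 0.3, 0.1]
opening: 53.2
```

```bash
python3 -c "
from h import *
goto(473.8,-250.5,76,38)
print(manip.state()['ft_force'],manip.state()['ft_torque'])
cv2.imwrite('pics/s11c.png',cv2.resize(manip.snapshot('scene')[110:225,320:420],None,fx=5,fy=5,interpolation=3))
"
```

```text
turn [-0.11  0.24  0.3 ] shift now-axes [7.61 0.81 0.71] shift in target axes [7.61 0.77 0.74] yaw now 37.892252819634926 pos [ 472.74 -250.39   83.61]
[-1.2   0.28  0.08] [-0.03 -0.04  0.01]
```

View pics/s11c.png

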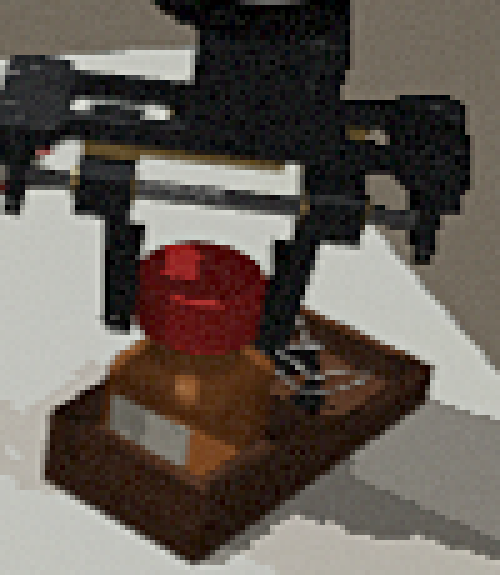

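Wrist load is about zero, so the cap is free and the jar stays down. Raise straight up.

>>> move_arm([
  [[0, 0, 0, -4, 0.3, 0.3, 1], [0, 0, 0, -5, 0, 0, 1], [0, 0, 0, -5, 0, 0, 1], [0, 0, 0, -4, 0, 0, 1]],
])

```text
clock: 10.15
position: [473.7, -250.5, 103.0]
orientation: [0.706, 1.449, -0.717]
ft_force: [0.1, 0.1, -0.9]
opening: 53.1
```

```bash
python3 -c "
from h import *
goto(473.8,-250.5,109,38)
print(manip.state()['ft_force'],manip.state()['ft_torque'])
"
```

```text
turn [-0.25  0.28  0.29] shift now-axes [-5.97  0.03  0.09] shift in target axes [-5.97  0.06  0.06] yaw now 37.75425150012195 pos [ 473.72 -250.49  103.03]
[ 0.15  0.12 -0.91] [-0.06 -0.1   0.  ]
```

>>> move_arm([
  [[0, 0, 0, -3, 0, 0, 1], [0, 0, 0, -1, 0, 0, 1], [0, 0, 0, 0, 0, 0, 1], [0, 0, 0, 0, 0, 0, 1], [0, 0, 0, 0, 0, 0, 1]],
])

```text
clock: 10.57
position: [475.1, -250.8, 109.3]
orientation: [0.706, 1.445, -0.717]
ft_force: [0.3, 0.7, -1.2]
opening: 52.8
```

```bash
python3 -c "
from h import *
goto(473.8,-250.5,109,38)
print(manip.state()['ft_force'],manip.state()['dq'])
cv2.imwrite('pics/s12c.png',cv2.resize(manip.snapshot('scene')[110:225,320:420],None,fx=5,fy=5,interpolation=3))
cv2.imwrite('pics/w12c.png',cv2.resize(manip.snapshot('wrist')[110:300,130:380],None,fx=3,fy=3,interpolation=3))
goto(473.8,-250.5,109,38)
"
```

```text
turn [-0.27  0.46  0.2 ] shift now-axes [ 0.32 -0.79 -1.02] shift in target axes [ 0.33 -0.79 -1.02] yaw now 37.727668032548394 pos [ 475.05 -250.82  109.33]
[ 0.31  0.75 -1.21] [-0. -0.  0. -0. -0.  0. -0.]
turn [-0.27  0.44  0.21] shift now-axes [ 0.19 -0.74 -0.91] shift in target axes [ 0.19 -0.73 -0.91] yaw now 37.731985397680795 pos [ 474.94 -250.76  109.19]
```

View pics/s12c.png

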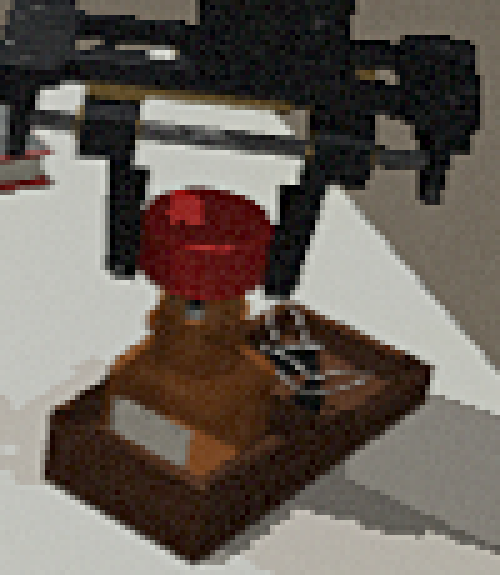

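View pics/w12c.png

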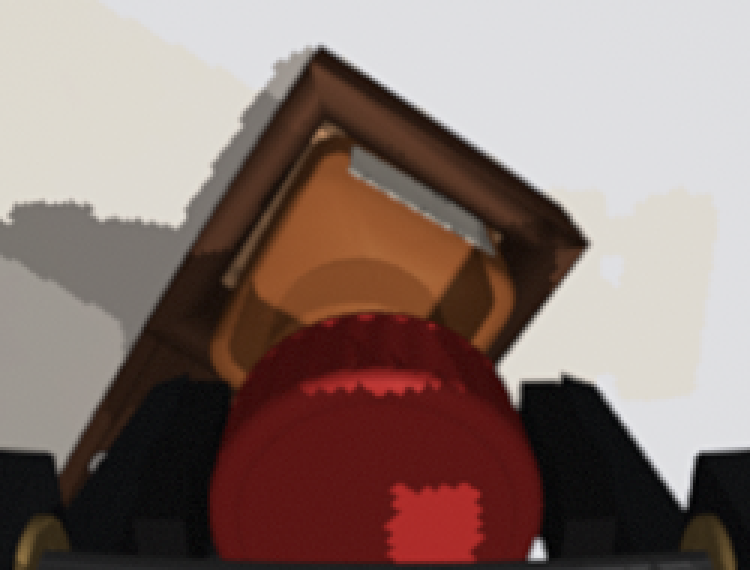

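```bash
python3 -c "
from h import *
for z in(8,84,98,111.5,138): print(z,(proj('scene',[473.5,-250.5,z])-[319.5,109.5])*5)
s=cv2.imread('pics/s12c.png');cv2.imwrite('pics/s12z.png',cv2.resize(s[170:480,90:340],None,fx=1.9,fy=1.9))
"
```

```text
8 [167.88491635 466.58965921]
84 [191.30372219 326.69277109]
98 [195.86412114 299.45032218]
111.5 [200.33906137 272.71837794]
138 [209.35200564 218.87776515]
```

View pics/s12z.png

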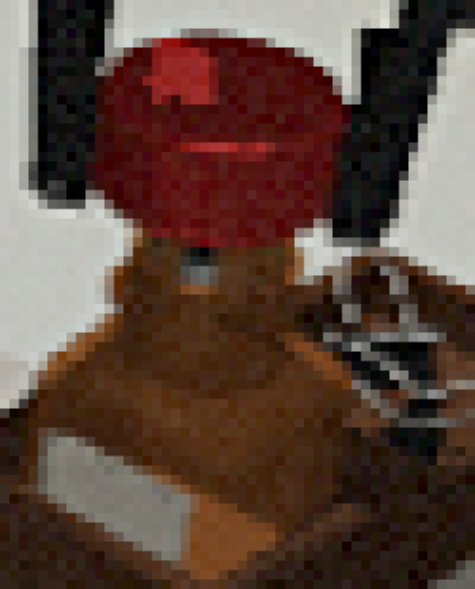

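```bash
python3 -c "
from h import *
t=manip.snapshot('top');a=cv2.imread('pics/top0.png')
for n,(x,y) in dict(usb=(214,144),glue=(241,143),sc=(318,140)).items(): print(n,cv2.absdiff(t,a)[y-14:y+14,x-16:x+16].mean())
s=manip.state();print(s['position'],s['ft_force'],s['opening'],s['clock'])
manip.sign_off()
"
```

```text
usb 8.633556547619047
glue 8.211681547619047
sc 7.826264880952381
[ 474.94820858 -250.73769986  109.17406731] [ 0.33401145 -0.54458294  0.17294727] 53.08869430086618 10.7167
the job is handed in; nothing more can be done
```

I picked up the closed amber jar by its red cap and lowered it upright into the caddy's well. I then unscrewed the cap about 81° anticlockwise and raised it straight up. The job was handed in at 10.7 s, and no verdict was reported.

**Last checks:**
- **Cap height:** the tool had risen about 33.5 mm from the screwed-on height, so the lower edge is about 13–14 mm above the rim.
- **Brush:** it should still reach well into the jar's mouth. I worked this out from the height; the pictures only partly show it through the glass.
- **Centring:** the scene picture shows the cap within about 1 mm of the neck's axis. The other direction is less certain, about 1.5 mm judging by the tool position.
- **Contact and grip:** the wrist load was about 1 N or less (the cap's own weight is about 0.7 N). The fingers were still closed on the cap at 53 mm, with the arm at rest.
- **Jar:** it still looks seated in the well. I judged this from the pictures and from contact on the way down, not from a final height measurement.
- **Memory stick, glue stick and scissors:** I never went near them. The before-and-after difference in the top view was small and even for all three (about 8 grey levels). I had no reference level for plain image noise, so that check is only weak support.

**What did not go as expected:**
- The arm overshot small moves by a few millimetres, so I re-measured and corrected before lowering the jar.
- After the jar first touched down, the arm crept up about 2 mm. I pressed it back down before unscrewing.
- The cameras disagreed by 2–3 mm in x on where the jar and caddy were. I mainly trusted the wrist camera.

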